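Hold the lamp-house shutter half open

TASK

Open the lid of the microscope lamp house fully, until it lies back on its stop, then slide the spring-loaded shutter inside by its upright tab to half of its travel, never running it near its far end. Finish while still holding the shutter there with the fingers, half-way, against its spring (do not let go), with the lid left fully open. Leave the bottles, the slide box and the dish standing around it as they are.

Things in the scene. Friction and masses are not known exactly. Their poses are not given: they have to be found in the camera images.
- lamphouse: White lamp house fixed to the bench, 170 mm deep (own x), 260 mm wide (own y), wall tops 80 mm up. Origin: centre of its underside. Own x points from its front (robot side, lid handle) to its back (hinge), y to its left, z up; it stands at some yaw. In its top an open well, 130 (x) by 200 mm (y), floor 30 mm up, under the lid. A black collar, radius 22, 20 mm long, on its -y side.
- lid (a joint): Lid angle, rad: 0 shut, 1.83 resting on its stop (leaning back 15 degrees past upright). May start a little ajar. A stiff friction hinge (about 0.3 N m; lid 0.25 kg) keeps it at whatever angle it is left.
- lid_hinge (a point): Middle of the lid's hinge axis: the lamp house's own x +72, y 0, z 83.5 mm; axis parallel to own y. The shut lid, a plate 142 mm long, 206 mm wide, 6 mm thick, its mid-plane through the axis, runs from here towards own -x. Its front edge rises and goes over towards own +x.
- lid_bar (a point): Middle of the round bar handle on the lid's outer face: 10 mm diameter, parallel to the lamp house's own y, 100 mm between the posts at its ends, space under it open. Centre line 45 mm off the lid's mid-plane (42 mm off its outer face), 130 mm from the hinge axis along the lid. Moves and turns with the lid.
- shutter (a joint): Travel of the shutter, m: 0 at rest (its spring holds it there, light port covered), 0.060 at its far end, half travel 0.030. Slides towards the lamp house's own +y. The spring pushes back with 2 N at 0, 5 N at half travel, 8 N at the far end; it springs back when let go.
- shutter_tab (a point): Grip point on the shutter's upright black tab, 14 mm below its top, 60 mm above the bench. Tab 12 mm thick along the slide (own y), 28 mm wide (own x), standing 38 mm above a flat dark blade 85 by 72 mm. At rest at the lamp house's own x -15, y -30 mm, at half travel y 0. Reached only with the lid open. Axes as the lamp house's.
- half_mark (a point): Foot of the tab's half-travel place in the well: lamp house's own x -15, y 0, z 36 mm (fixed to the lamp house). A dark upright rib 5 mm wide on the well's front wall and one on its back wall, both at own y = 0, show it: at half travel the middle of the tab stands in line with them, and half of the round light port (50 mm) is uncovered.
- oil_bottle: Small amber bottle, 32 mm diameter, 75 mm high, standing to the left of the lamp house; origin under its middle. Leave alone.
- slide_box: Grey slide box, 100 by 85 by 35 mm, to the right of the lamp house; origin under its middle. Leave alone.
- dish: Shallow glass dish, 90 mm diameter, 16 mm high, to the left; origin under its middle. Leave alone.
- water_bottle: Clear drinking bottle, 68 mm diameter, 220 mm high, to the right and back of the lamp house; origin under its middle. Leave alone.

How it is judged:
By the outcome, as a careful person would: the job done as asked, in the order asked, and still so for the second after the job is handed in, while the arm keeps its last pose, push and grip.
It also fails if it takes over 59 s, if anything falls off the work surface, if the arm or the gripper's body presses on something with over 40 N, if the wrist force passes 120 N, or if a joint passes its speed limit or range.

ROBOT

A 6-joint arm with a two-finger parallel gripper is mounted at the origin on the work surface. World frame = base frame: x ahead of the robot, y to its left, z up, the work surface at z = 0. Lengths are in mm, angles in degrees, forces in N, time in s.
With the tool pointing down it reaches from about 425 to 950 mm from the base axis. Payload 14.7 kg.
Tool frame: the origin (TCP) lies at the centre of the arm's flange, where the gripper is bolted on; the fingertips stand 173 mm ahead of it and the grasp point (between the pads) lies 155 mm ahead of it; y points along the fingers, z is the direction in which the jaws open and shut, and the axes are right-handed (so a half turn about y gives the same grasp; the last joint's range is limited). The gripper opens to 85 mm and grips with 20 to 120 N. Pads are 22 mm wide; open, the fingers measure 114 mm over their backs; the gripper's body (76 mm by 85 mm) begins 54 mm behind the grasp point. The pads swing forward as they close: fully open they stand 13 mm farther back than shut.
Start: joints at [-76.18, 27.513, 91.461, -0, 61.026, -2.67], TCP at [184.515, -623.256, 404.697] pointing down, gripper open.
Joint ranges: [-157.49, 157.49], [-46.99, 117.5], [13.45, 153.17], [-89.5, 269.5], [5.16, 153.95], [-167.48, 167.48]. Speed limits (degrees/s): [108.29, 108.29, 136.94, 172.46, 172.46, 172.46].

INTERFACE

Orientations are given as [roll, pitch, yaw] about the fixed x, y, z axes, in that order (R = Rz(yaw) Ry(pitch) Rx(roll)).
In Python, from bench import * gives the robot as it stands. Calls block until the motion is done:
- reach(position, orientation): joint-space move of the TCP to a pose.
- move_linear(position, rate=150, attitude=None): straight line of the TCP; attitude=None keeps the orientation; rate is the mean speed in mm/s.
- movej(angles): joint-space move.
- set_gripper(opening): opening from 0.0 (shut) to 1.0 (fully open); the grip force is fixed at half the most; returns when the fingers have stopped.
- dwell(seconds).
- inverse_kinematics(position, orientation): joint angles nearest the present ones, or None.
- sense(): the state.
- get_image(name): name is "side" or "top" or "wrist"; returns a dict with "pixels" (400x640x3 uint8, blue, green, red), "z_map" (400x640 float32, mm along the optical axis (not along the pixel's ray), 0 where there is no reading), "camera_matrix" (3x3 intrinsics, pixels), "k1" (the pictures are not rectified: a ray, as slopes to the right and down, at radius r is drawn at 1 + k1 r^2 times it, then the intrinsics apply), "rvec" (rotation vector, rad) and "tvec" (3), from world to camera coordinates, as OpenCV has them. Camera axes: x right, y down, z forward; pixel columns grow to the right and rows downward; lengths in mm; the calibration is good to about 2 mm. A picture is of the moment at which its call begins.
A pose or a line that the arm cannot do raises Unreachable and nothing moves.
- job_done(): hands the job in, once; it reports no verdict.
The state is a dict: "clock": time; "joint_pos": joint angles; "qvel": joint speeds; "joint_torque": joint torques, N m; "tool_pos": TCP position; "orientation": TCP orientation; "ft_force": force on the tool from outside, world axes, zero at the start; "wrist_torque": the same for the moment, N m; "opening": opening from 0.0 (shut) to 1.0 (fully open).
Only numpy, scipy, OpenCV 4.12 (cv2) and the standard library are available. Lean on these libraries where they do the work, as an engineer would, in place of code of your own. Each camera call takes 0.05 s, during which the arm holds its last target. There are 200 camera calls.

## Working session

There is one attempt and no reset: what is moved stays moved. The work goes in short steps, each a Python script; the robot and the scene stay as the last script left them, time stands still between calls to the robot, and variables do not carry over. Pictures are saved under pics/ and viewed, about 8 in all and at most 12, crops included, and the job is handed in when it is done.

```bash
ls; mkdir -p pics
cat > h.py <<'E'
from bench import *
import numpy as np, cv2
from scipy.spatial.transform import Rotation as Rot
def shot(name, fn=None):
    im=get_image(name)
    if fn: cv2.imwrite('pics/'+fn+'.png',im['pixels'])
    return im
def cloud(im):
    K=np.array(im['camera_matrix']);k1=im['k1'];z=im['z_map']
    v,u=np.mgrid[:z.shape[0],:z.shape[1]]
    xd=(u-K[0,2])/K[0,0];yd=(v-K[1,2])/K[1,1]
    d=np.array([k1,0,0,0],float)
    p=cv2.undistortPoints(np.stack([u,v],-1).reshape(-1,1,2).astype(np.float64),K,d).reshape(z.shape+(2,))
    P=np.dstack([p[...,0]*z,p[...,1]*z,z])
    R=cv2.Rodrigues(np.array(im['rvec'],float))[0];t=np.array(im['tvec'],float).ravel()
    W=(P.reshape(-1,3)-t)@R
    W[z.ravel()<=0]=np.nan
    return W.reshape(P.shape)
E
python3 - <<'E'
from h import *
s=sense();print(s)
a=shot('top');b=shot('side')
for n,i in(('top',a),('side',b)): print(n,i['camera_matrix'],i['k1'],i['rvec'],i['tvec'],(i['z_map']>0).mean())
cv2.imwrite('pics/p1.png',np.vstack([a['pixels'],b['pixels']])[:, :])
x=np.vstack([a['pixels'],b['pixels']]);cv2.imwrite('pics/p1.png',cv2.resize(x,(480,600)))
cv2.imwrite('pics/top1.png',a['pixels']);np.savez('a.npz',W=cloud(a),px=a['pixels']);np.savez('b.npz',W=cloud(b),px=b['pixels'])
E
```

```text
pics
{'clock': 0.0, 'joint_pos': array([-7.61825780e+01,  2.75466944e+01,  9.14919185e+01, -6.35845796e-04,
        6.10263690e+01, -2.67079716e+00]), 'qvel': array([ 0.0765839 ,  0.06688366, -0.00144265,  0.00921019, -0.01446769,
       -0.08006072]), 'joint_torque': array([ 1.04677911e-03, -9.50659847e+01, -4.30193996e+01, -1.38837754e-04,
        1.23316393e-02, -1.87945616e-06]), 'tool_pos': array([ 184.44501089, -623.08000274,  404.11999254]), 'orientation': array([-9.00649372e+01,  2.47267102e-03, -1.63511474e+02]), 'ft_force': array([0.33415661, 0.22776728, 0.73224619]), 'wrist_torque': array([ 0.00680564, -0.04105384,  0.00978701]), 'opening': 1.002005252022824}
top [[361.13973402   0.         324.21643771]
 [  0.         361.13973402 198.35672568]
 [  0.           0.           1.        ]] -0.0412364532595907 [ 2.01932086 -2.21333488  0.23535629] [ 75.05417293 593.2839238  853.97213627] 0.9960234375
side [[518.97632615   0.         318.92167355]
 [  0.         518.97632615 207.77130294]
 [  0.           0.           1.        ]] -0.046295488529528535 [ 0.61115087 -2.59245509  1.2216498 ] [ 548.72571612  224.02390353 1066.86282454] 0.99598046875
```

View pics/top1.png

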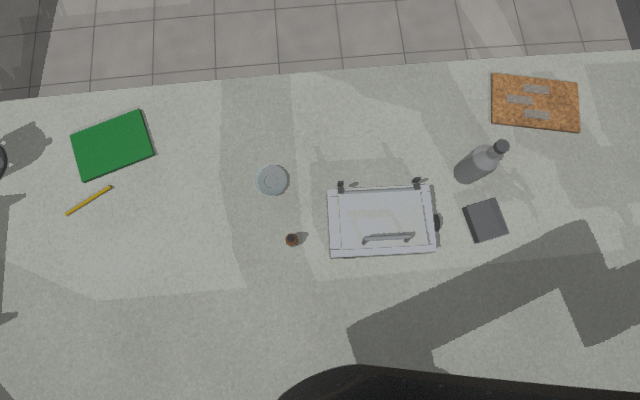

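The top view shows the lamp house at about px (382,221), with its hinge side up in the picture and the bar near (388,239). The dish is at (272,180), the amber bottle at (292,240), the slide box at (486,220) and the water bottle at (480,163).

```bash
cat > m.py <<'E'
from h import *
A=np.load('a.npz');W=A['W'];B=np.load('b.npz');WB=B['W']
for n,C in(('top',W),('side',WB)):
    sub=C.reshape(-1,3);print(n,'bench z',np.nanmedian(sub[np.abs(sub[:,2])<15,2]))
# house roi
for (u,v) in [(382,221),(335,220),(350,252),(388,239),(420,236),(365,238),(410,236),(400,200),(400,225),(400,240),(400,250),(272,180),(292,240),(486,220),(500,147),(433,222),(342,187),(417,183)]:
    print((u,v),W[v,u].round(0))
roi=np.zeros(W.shape[:2],bool);roi[180:262,322:440]=1
def rect(m,l):
    p=W[m][:,:2].astype(np.float32);r=cv2.minAreaRect(p);print(l,m.sum(),r)
m=roi&(W[...,2]>40)
m=cv2.morphologyEx(m.astype(np.uint8),cv2.MORPH_OPEN,np.ones((5,5)))>0
rect(m,'house>40')
h=np.histogram(W[roi][:,2],bins=np.arange(-10,200,5));print([(int(b),int(c)) for b,c in zip(h[1],h[0]) if c>10])
rb=WB[(WB[...,0]>300)&(WB[...,2]>25)&(WB[...,2]<200)]
rb=WB.copy();print(WB[200,320])
E
python3 m.py
```

```text
top bench z 0.27584742528140294
side bench z -0.7223447992263419
(382, 221) [ 522. -112.   96.]
(335, 220) [537.  -0.  84.]
(350, 252) [457. -29.  80.]
(388, 239) [ 474. -111.  150.]
(420, 236) [ 477. -196.  106.]
(365, 238) [481. -60. 151.]
(410, 236) [ 475. -160.  154.]
(400, 200) [ 570. -164.   92.]
(400, 225) [ 508. -154.   99.]
(400, 240) [ 472. -148.  102.]
(400, 250) [ 450. -150.   80.]
(272, 180) [674. 156.   3.]
(292, 240) [499. 109.  75.]
(486, 220) [ 507. -393.   38.]
(500, 147) [ 643. -367.  221.]
(433, 222) [ 511. -242.   76.]
(342, 187) [616. -25.  89.]
(417, 183) [ 609. -212.   91.]
house>40 7392 ((532.7227783203125, -122.52696228027344), (278.20916748046875, 183.34024047851562), 87.72055053710938)
[(-5, 1075), (0, 1067), (10, 11), (20, 14), (25, 16), (35, 12), (45, 17), (50, 12), (55, 26), (60, 59), (65, 46), (70, 24), (75, 1080), (80, 1190), (85, 842), (90, 1208), (95, 1132), (100, 1034), (105, 504), (145, 64), (150, 143)]
[618.58615714 -14.54670918  81.14083288]
```

View pics/p1.png

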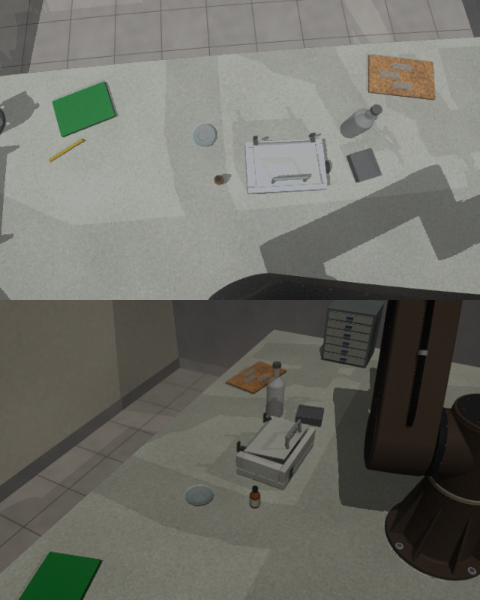

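The depth readings match the sizes given: rim at about 80 mm, bar at about 150 mm, lid about 0.1 rad ajar. I'll move above the house for a closer look with the wrist camera.

Run:
```python
from h import *
reach([470,-112,500],[-90,0,-92.3]); s=sense();print(s['clock'],s['tool_pos'],s['joint_pos'].round(1))
a=shot('wrist','w1');W=cloud(a);np.savez('w.npz',W=W,px=a['pixels'])
print((a['z_map']>0).mean(),a['rvec'],a['tvec'])
m=(W[...,2]>-50);print(np.nanmin(W.reshape(-1,3),0),np.nanmax(W.reshape(-1,3),0))
```

```text
2.225 [ 470.0578712  -112.6323264   499.87593383] [-17.1   8.5 105.3  -0.   66.1 -14.7]
0.99595703125 [-2.86127988  0.05793532  0.00920492] [-473.60040991 -151.99173649  443.00587516]
[ -103.79076668 -1273.20672492  -758.4948406 ] [1886.17502894  107.80750067  418.27164137]
```

View pics/w1.png

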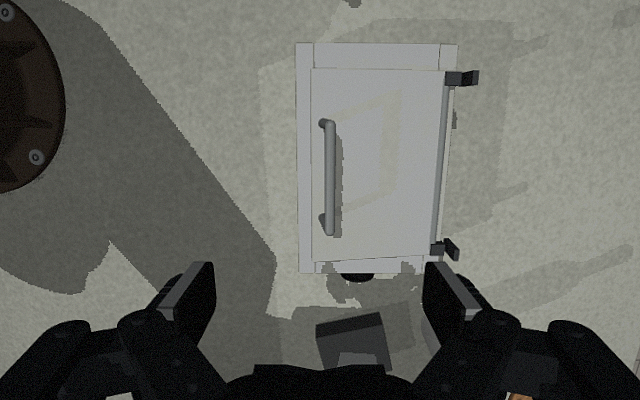

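The wrist view is clear. The bar runs from (327,122) to (331,235), the hinge rod is along x≈445 and the front wall's edge is at x≈298. I'll fit the pose from these.

```bash
cat > m2.py <<'E'
from h import *
A=np.load('w.npz');W=A['W']
def line(p):
    vx,vy,x,y=cv2.fitLine(p[:,:2].astype(np.float32),cv2.DIST_HUBER,0,.01,.01).ravel();return np.degrees(np.arctan(vx/vy))*-1,x,y
# lid plane
p=W[90:250,345:430].reshape(-1,3);p=p[np.isfinite(p).all(1)]
for _ in range(5):
    c=np.linalg.lstsq(np.c_[p[:,:2],np.ones(len(p))],p[:,2],rcond=None)[0];r=p[:,2]-np.c_[p[:,:2],np.ones(len(p))]@c;p=p[np.abs(r)<3*np.median(np.abs(r))+.3]
print('lid plane',c,len(p),'tilt rad',np.arctan(np.hypot(*c[:2])),'dir',np.degrees(np.arctan2(-c[1],-c[0])),'noise',r.std())
roi=np.zeros(W.shape[:2],bool);roi[115:240,315:345]=1
m=roi&(W[...,2]>130)&(W[...,2]<165);b=W[m];print('bar',m.sum(),'z',np.percentile(b[:,2],[5,50,95]),'line yaw,x,y',line(b),'y range',b[:,1].min(),b[:,1].max())
e=[]
for v in range(130,228):
    uu=np.where(m[v])[0]
    if len(uu)>3: e.append(W[v,uu[len(uu)//2]])
e=np.array(e);print('bar mid',np.median(e,0),line(e))
# outer edges of house: z>60 front edge per row, left edge per column
h=(W[...,2]>70)&(W[...,2]<88)
f=np.array([W[v,np.where(h[v,285:320])[0][0]+285] for v in range(60,260) if h[v,285:320].any()]);print('front',line(f),np.median(f,0),f[:,2].std())
l=np.array([W[np.where(h[30:70,u])[0][0]+30,u] for u in range(305,440) if h[30:70,u].any()])
vx,vy,x,y=cv2.fitLine(l[:,:2].astype(np.float32),cv2.DIST_HUBER,0,.01,.01).ravel();print('left',np.degrees(np.arctan(vy/vx)),x,y,np.median(l[:,2]))
r=np.array([W[np.where(h[250:285,u])[0][-1]+250,u] for u in list(range(303,330))+list(range(380,420)) if h[250:285,u].any()])
vx,vy,x,y=cv2.fitLine(r[:,:2].astype(np.float32),cv2.DIST_HUBER,0,.01,.01).ravel();print('right',np.degrees(np.arctan(vy/vx)),x,y,np.median(r[:,2]))
for v in (90,120,160,200,225): print(v,[(u,W[v,u].round(0).tolist()) for u in range(434,462,4)])
E
python3 m2.py
```

```text
lid plane [-1.47084732e-01  5.56160765e-03  1.73999468e+02] 13369 tilt rad 0.14614050101978707 dir -2.1654518703372827 noise 0.7146664761258971
bar 1276 z [145.55450197 149.36541482 150.98626294] line yaw,x,y (np.float32(-1.9833955), np.float32(479.10214), np.float32(-108.45199)) y range -165.5786179768909 -56.58788883208669
bar mid [ 479.08059781 -109.61871632  150.18231368] (np.float32(-2.8217738), np.float32(479.60617), np.float32(-106.275986))
front (np.float32(-2.1918802), np.float32(445.23138), np.float32(-104.53447)) [ 445.52343507 -101.6784985    77.61490811] 0.8617830373851597
left -1.8177905 518.82007 16.031725 78.04755680735362
right -2.4923432 511.80768 -241.8815 78.32135546963111
90 [(434, [593.0, -33.0, 86.0]), (438, [597.0, -33.0, 86.0]), (442, [601.0, -34.0, 85.0]), (446, [606.0, -34.0, 85.0]), (450, [612.0, -34.0, 78.0]), (454, [616.0, -34.0, 79.0]), (458, [651.0, -32.0, -1.0])]
120 [(434, [594.0, -64.0, 87.0]), (438, [598.0, -64.0, 86.0]), (442, [602.0, -64.0, 87.0]), (446, [607.0, -65.0, 84.0]), (450, [nan, nan, nan]), (454, [649.0, -70.0, -3.0]), (458, [654.0, -70.0, -2.0])]
160 [(434, [596.0, -107.0, 86.0]), (438, [600.0, -107.0, 88.0]), (442, [605.0, -107.0, 85.0]), (446, [611.0, -109.0, 79.0]), (450, [646.0, -122.0, -2.0]), (454, [651.0, -122.0, -1.0]), (458, [657.0, -123.0, -1.0])]
200 [(434, [598.0, -152.0, 87.0]), (438, [602.0, -152.0, 87.0]), (442, [609.0, -155.0, 79.0]), (446, [644.0, -178.0, -3.0]), (450, [648.0, -178.0, 1.0]), (454, [655.0, -179.0, -2.0]), (458, [661.0, -179.0, -3.0])]
225 [(434, [599.0, -182.0, 87.0]), (438, [607.0, -185.0, 78.0]), (442, [640.0, -215.0, -2.0]), (446, [646.0, -215.0, -2.0]), (450, [651.0, -215.0, -0.0]), (454, [657.0, -215.0, -2.0]), (458, [663.0, -215.0, -1.0])]
```

Everything agrees. The centre is about (529.6, -113.5) with yaw -2.2° and lid angle 0.146. That puts the bar at x=479.4 with its top at 152, against a measured 479.3 and 151. I'll grasp the bar and start the arc.

```bash
cat >> h.py <<'E'
C=np.array([529.6,-113.5]);PSI=-2.2
ex=np.array([np.cos(np.radians(PSI)),np.sin(np.radians(PSI))]);ey=np.array([-ex[1],ex[0]])
def own(x,y,z): return np.r_[C+x*ex+y*ey,z]
def bar(th,dx=0,dz=0): return own(72-130*np.cos(th)+45*np.sin(th)+dx,0,83.5+130*np.sin(th)+45*np.cos(th)+dz)
UP=np.array([0,0,155.])
def st(l=''):
    s=sense();print(l,'t %.1f'%s['clock'],'tcp',s['tool_pos'].round(1),'F',s['ft_force'].round(1),'M',s['wrist_torque'].round(2),'op %.3f'%s['opening']);return s
E
python3 - <<'E'
from h import *
o=[-90,0,PSI-90]
reach(bar(.146)+UP+[0,0,70],o)
move_linear(bar(.146)+UP,120);st('at bar')
set_gripper(0.0);st('grip')
for th in np.arange(.22,.75,.1):
    move_linear(bar(th)+UP,120);s=st('%.2f'%th)
    if np.linalg.norm(s['ft_force'])>50: break
cv2.imwrite('pics/s2.png',np.vstack([get_image('side')['pixels'][100:330,200:540],get_image('wrist')['pixels'][:300,150:490]]))
E
```

```text
at bar t 3.6 tcp [ 480.  -111.7  302.9] F [-0.1  0.2 -0.2] M [ 0.01  0.04 -0.01] op 1.001
grip t 4.3 tcp [ 479.8 -111.6  302. ] F [ 3.2  1.6 -1.3] M [ 0.14 -0.43 -0.04] op 0.094
0.22 t 4.5 tcp [ 484.7 -111.8  310.8] F [ 4.3  0.2 -3.3] M [-0.02 -0.35 -0.03] op 0.092
0.32 t 4.8 tcp [ 492.  -112.   321.9] F [ 0.2  0.6 -0.4] M [0.05 0.14 0.04] op 0.090
0.42 t 5.1 tcp [ 500.5 -112.4  332.4] F [-4.9 -1.7  5.4] M [-0.23  0.93 -0.03] op 0.093
0.52 t 5.3 tcp [ 509.9 -112.8  342. ] F [-10.2  -1.5  12.6] M [-0.28  1.77 -0.09] op 0.092
0.62 t 5.6 tcp [ 520.3 -113.2  350.8] F [-17.6  -1.2  23.6] M [-0.26  2.73 -0.04] op 0.091
0.72 t 5.9 tcp [ 532.7 -113.7  358.5] F [-12.5  -1.1  22.4] M [-0.09  1.75  0.01] op 0.089
```

View pics/s2.png

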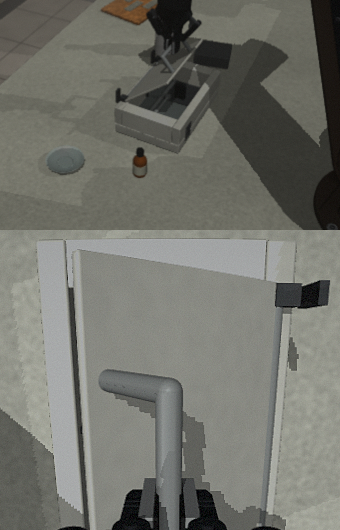

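The lid follows the gripper, at about 0.7 rad. The bar is held mid-span and forces are modest. Next I'll loosen the grip to a cage and push the lid over to its stop.

Run:
```python
from h import *
set_gripper(0.27);st('loose')
move_linear(bar(.72,6,6)+UP,100)
for th in list(np.arange(.85,1.7,.1))+[1.72,1.76,1.79,1.81,1.83]:
    move_linear(bar(th,6,6)+UP,120 if th<1.7 else 60);s=st('%.2f'%th)
    if np.linalg.norm(s['ft_force'])>30: break
cv2.imwrite('pics/s3.png',np.vstack([get_image('side')['pixels'][100:330,200:540],get_image('wrist')['pixels'][:300,150:490]]))
```

```text
loose t 6.3 tcp [ 533.4 -113.6  357.7] F [0.2 0.5 0.4] M [-0.04 -0.01  0.05] op 0.269
0.85 t 6.8 tcp [ 555.7 -114.5  371.7] F [-0.7 -0.5  0.1] M [-0.04 -0.03 -0.02] op 0.265
0.95 t 7.1 tcp [ 568.4 -115.   376.1] F [ 0.8 -0.6 -0.7] M [ 0.04 -0.01 -0.02] op 0.272
1.05 t 7.3 tcp [ 581.6 -115.5  379.4] F [ 0.1 -0.4 -0.1] M [ 0.02 -0.04  0.04] op 0.270
1.15 t 7.6 tcp [ 595.3 -116.   381.3] F [0.2 0.1 0.5] M [-0.01  0.02  0.07] op 0.269
1.25 t 7.9 tcp [ 609.1 -116.6  381.9] F [-1.1  0.  -0.7] M [ 0.03 -0.02  0.02] op 0.272
1.35 t 8.2 tcp [ 622.8 -117.1  381. ] F [-0.5  0.1 -0.1] M [ 0.02 -0.02  0.  ] op 0.271
1.45 t 8.4 tcp [ 636.3 -117.6  378.8] F [-0.6 -0.2 -0.7] M [-0.04 -0.06 -0.02] op 0.271
1.55 t 8.7 tcp [ 649.6 -118.1  375.3] F [-0.2 -0.3 -0.8] M [-0.    0.01 -0.02] op 0.269
1.65 t 8.9 tcp [ 662.5 -118.6  370.4] F [-0.8 -0.6  0.7] M [-0.04  0.01  0.02] op 0.272
1.72 t 9.3 tcp [ 671.4 -118.9  366.2] F [-0.5 -0.3  0.4] M [ 0.02  0.03 -0.  ] op 0.273
1.76 t 9.5 tcp [ 676.3 -119.1  363.5] F [0.1 0.3 1. ] M [0.05 0.01 0.03] op 0.272
1.79 t 9.8 tcp [ 679.8 -119.3  361.4] F [-0.9  0.7  0.5] M [-0.03  0.02  0.05] op 0.274
1.81 t 10.0 tcp [ 682.1 -119.4  360. ] F [-0.7 -0.5 -0.1] M [-0.03 -0.02  0.01] op 0.271
1.83 t 10.3 tcp [ 684.4 -119.5  358.5] F [0.2 0.3 0. ] M [ 0.01  0.01 -0.01] op 0.272
```

View pics/s3.png

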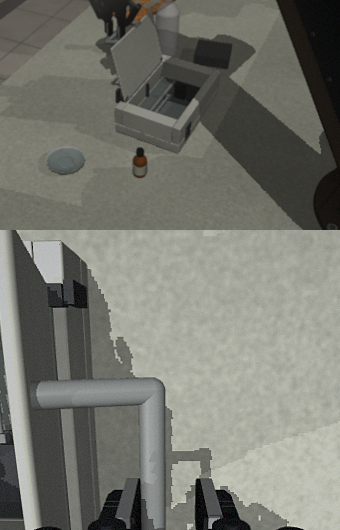

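The lid now stands past upright and the bar sits against the near finger. I'll push on in small steps until the stop shows up in the force reading.

Run:
```python
from h import *
p0=sense()['tool_pos'];tgt=bar(1.83,6,6)+UP
for k in range(1,13):
    q=tgt+np.r_[1.2*k*ex,-.7*k];move_linear(q,40);s=st(k)
    if -s['ft_force'][0]>12: break
dwell(.2);st('held')
# bar / lid position from the wrist camera
im=shot('wrist');W=cloud(im);np.savez('w2.npz',W=W,px=im['pixels'])
b=W[(W[...,2]>150)&(W[...,2]<225)&(W[...,1]>-75)]
print(len(b))
for v in (20,60,100,150,170): print(v,[(u,W[v,u].round(0).tolist()) for u in range(150,330,12)])
```

```text
1 t 10.6 tcp [ 685.5 -119.5  357.8] F [-1.7  0.3  0. ] M [ 0.04  0.21 -0.05] op 0.266
2 t 10.9 tcp [ 686.  -119.5  357.1] F [-7.8 -0.   4. ] M [ 0.02  1.3  -0.  ] op 0.276
3 t 11.1 tcp [ 686.5 -119.5  356.3] F [-14.5   0.3   8.6] M [ 0.08  2.46 -0.01] op 0.271
held t 11.3 tcp [ 686.5 -119.5  356.4] F [-14.3   0.4   8.2] M [0.04 2.43 0.  ] op 0.271
11117
20 [(150, [642.0, -25.0, 219.0]), (162, [644.0, -24.0, 214.0]), (174, [636.0, -17.0, 183.0]), (186, [605.0, 6.0, 80.0]), (198, [612.0, 6.0, 77.0]), (210, [619.0, 6.0, 77.0]), (222, [607.0, 24.0, -3.0]), (234, [618.0, 23.0, -2.0]), (246, [628.0, 22.0, -1.0]), (258, [638.0, 21.0, -1.0]), (270, [649.0, 21.0, -1.0]), (282, [659.0, 21.0, -2.0]), (294, [669.0, 20.0, -1.0]), (306, [679.0, 20.0, -2.0]), (318, [689.0, 20.0, -3.0])]
60 [(150, [641.0, -36.0, 220.0]), (162, [644.0, -36.0, 218.0]), (174, [638.0, -32.0, 193.0]), (186, [626.0, -27.0, 148.0]), (198, [613.0, -20.0, 89.0]), (210, [620.0, -20.0, 88.0]), (222, [631.0, -22.0, 101.0]), (234, [618.0, -12.0, 14.0]), (246, [626.0, -10.0, -1.0]), (258, [636.0, -11.0, -1.0]), (270, [646.0, -11.
[... 771 characters left out ...]
02.0]), (234, [658.0, -64.0, 203.0]), (246, [663.0, -64.0, 203.0]), (258, [666.0, -65.0, 201.0]), (270, [670.0, -65.0, 200.0]), (282, [675.0, -65.0, 200.0]), (294, [679.0, -65.0, 200.0]), (306, [683.0, -66.0, 198.0]), (318, [685.0, -91.0, -0.0])]
170 [(150, [540.0, -98.0, 29.0]), (162, [640.0, -67.0, 219.0]), (174, [643.0, -68.0, 218.0]), (186, [644.0, -69.0, 210.0]), (198, [647.0, -69.0, 209.0]), (210, [651.0, -70.0, 208.0]), (222, [655.0, -70.0, 208.0]), (234, [659.0, -70.0, 207.0]), (246, [663.0, -71.0, 205.0]), (258, [667.0, -71.0, 206.0]), (270, [671.0, -71.0, 204.0]), (282, [674.0, -72.0, 202.0]), (294, [678.0, -72.0, 200.0]), (306, [683.0, -72.0, 200.0]), (318, [684.0, -109.0, -0.0])]
```

The stop is reached: 14 N of resistance, and the lid face leans back 15.2°. Now I'll back out and look into the well.

Run:
```python
from h import *
p=sense()['tool_pos'];q=p-np.r_[6*ex,0];move_linear(q,80);st('off')
move_linear(q+[0,0,100],200)
reach(own(-15,-30,440),[-90,0,PSI]);set_gripper(.6);s=st('above');print(s['joint_pos'].round(1))
a=shot('wrist','w3');np.savez('w3.npz',W=cloud(a),px=a['pixels'])
```

```text
off t 11.6 tcp [ 680.6 -119.3  356.5] F [ 0.5  0.6 -0.9] M [ 0.04 -0.03  0.02] op 0.272
above t 14.2 tcp [ 513.5 -142.9  440. ] F [ 0.3  0.  -0. ] M [-0.07  0.01 -0.02] op 0.599
[ -18.8   16.   104.3    0.    59.6 -106.6]
```

View pics/w3.png

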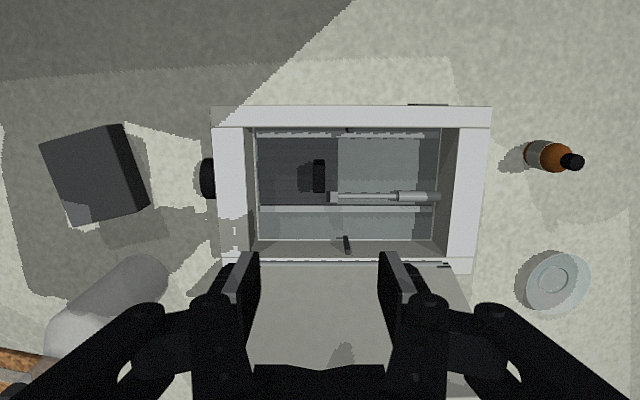

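The tab is at px (318,176), with ribs at (349,129) on the front wall and (346,244) on the back wall. The spring rod is at (385,197). I'll convert these to the house frame.

```bash
cat > m3.py <<'E'
from h import *
import sys
A=np.load(sys.argv[1]);W=A['W'];px=A['px']
O=W.copy();d=W[...,:2]-C;O[...,0]=d@ex;O[...,1]=d@ey
g=px.max(2)
m=(O[...,0]>-45)&(O[...,0]<15)&(O[...,1]>-70)&(O[...,1]<60)&(O[...,2]>66)&(O[...,2]<82)
q=O[m];print('tab top n',len(q),'own min',np.percentile(q,3,0).round(1),'max',np.percentile(q,97,0).round(1),'med',np.median(q,0).round(1))
yx=np.argwhere(m);print('px',yx.min(0),yx.max(0))
for n,r in(('front',(125,135,335,362)),('back',(235,255,335,360))):
    s=(slice(r[0],r[1]),slice(r[2],r[3]));k=g[s]<55
    q=O[s][k];print(n,k.sum(),np.nanmedian(q,0).round(1),np.nanmin(q,0).round(1),np.nanmax(q,0).round(1))
# house outer edges in own frame
t=(O[...,2]>72)&(O[...,2]<86)
for u in (225,470): 
    v=np.where(t[100:280,u])[0]+100;print('col',u,O[v[0],u].round(1))
for v in (150,200): 
    u=np.where(t[v,150:500])[0]+150;print('row',v,O[v,u[0]].round(1),O[v,u[-1]].round(1))
E
python3 m3.py w3.npz
```

```text
tab top n 346 own min [-29.  -35.8  69.6] max [ -2.5 -25.2  73.6] med [-16.  -31.   72.2]
px [164 313] [192 324]
front 25 [-61.1  -2.8  69.8] [-63.6  -3.1  32.7] [-57.2   1.8  71.9]
back 73 [59.  -1.1 53.8] [58.2 -3.2 32.1] [63.7  1.5 71.2]
col 225 [ -84.7 -115.5   77.1]
col 470 [-84.6 108.   77.2]
row 150 [ -44.  -129.4   77.6] [-44.6 129.7  77.5]
row 200 [   4.6 -129.3   77.5] [  4.3 128.8  77.8]
```

Run:
```python
from h import *
W=np.load('w3.npz')['W'];d=W[...,:2]-C;O=np.dstack([d@ex,d@ey,W[...,2]])
for u in (332,336,360,385,400,420,435): print(u,[O[v,u].round(0).tolist() for v in (188,192,196,200,204,208)])
```

```text
332 [[3.0, -16.0, 35.0], [5.0, -16.0, 43.0], [10.0, -16.0, 43.0], [13.0, -16.0, 45.0], [22.0, -16.0, 32.0], [25.0, -16.0, 36.0]]
336 [[3.0, -12.0, 34.0], [5.0, -12.0, 44.0], [9.0, -12.0, 46.0], [14.0, -12.0, 44.0], [22.0, -11.0, 30.0], [25.0, -11.0, 37.0]]
360 [[4.0, 15.0, 29.0], [8.0, 15.0, 30.0], [10.0, 14.0, 42.0], [18.0, 16.0, 29.0], [22.0, 16.0, 31.0], [25.0, 15.0, 37.0]]
385 [[4.0, 42.0, 31.0], [8.0, 43.0, 30.0], [10.0, 41.0, 42.0], [18.0, 44.0, 29.0], [22.0, 43.0, 31.0], [25.0, 43.0, 36.0]]
400 [[4.0, 60.0, 28.0], [5.0, 56.0, 44.0], [9.0, 56.0, 46.0], [13.0, 56.0, 45.0], [22.0, 60.0, 31.0], [25.0, 59.0, 36.0]]
420 [[4.0, 82.0, 28.0], [5.0, 78.0, 43.0], [9.0, 78.0, 45.0], [13.0, 78.0, 46.0], [22.0, 83.0, 30.0], [25.0, 81.0, 36.0]]
435 [[4.0, 99.0, 28.0], [5.0, 94.0, 43.0], [9.0, 94.0, 46.0], [13.0, 94.0, 45.0], [21.0, 99.0, 32.0], [26.0, 99.0, 33.0]]
```

The rod lies at own x 4 to 14, clear of fingers that end at about -6 when gripping at x=-17. I'll descend, grip, slide and look.

```bash
python3 - <<'E'
from h import *
o=[-90,0,PSI];y0=-30.7
move_linear(own(-17,y0,61)+UP,120);st('down')
set_gripper(0.0);s=st('grip')
if .08<s['opening']<.3 and abs(s['ft_force']).max()<25:
    for dy in (5,15,24,30):
        move_linear(own(-17,y0+dy,61)+UP,50);s=st(dy);print('own y',(s['tool_pos'][:2]-C)@ey)
dwell(.3)
a=shot('wrist');np.savez('w4.npz',W=cloud(a),px=a['pixels']);b=shot('side');c=shot('top');np.savez('t4.npz',W=cloud(c),px=c['pixels'])
cv2.imwrite('pics/s4.png',np.vstack([a['pixels'][60:330,180:520],cv2.resize(b['pixels'][140:310,260:440],(340,321))]))
E
python3 m3.py w4.npz
```

```text
down t 16.3 tcp [ 511.6 -143.6  216.5] F [-0.2 -0.6  0.8] M [-0.01 -0.04 -0.  ] op 0.598
grip t 16.7 tcp [ 511.5 -143.1  216.3] F [0.6 7.3 6.8] M [ 0.99 -0.06 -0.05] op 0.133
5 t 16.9 tcp [ 511.7 -138.5  216.4] F [-2.3 -1.8  6.3] M [-0.38  0.28 -0.09] op 0.130
own y -25.648675032464034
15 t 17.3 tcp [ 512.1 -128.5  216.4] F [-2.2 -3.5  6.8] M [-0.61  0.31 -0.13] op 0.132
own y -15.702484108431209
24 t 17.6 tcp [ 512.4 -119.6  216.4] F [-2.1 -3.6  5.6] M [-0.73  0.33 -0.15] op 0.127
own y -6.768771122088595
30 t 17.9 tcp [ 512.7 -113.6  216.4] F [-2.6 -4.9  5.5] M [-0.78  0.33 -0.09] op 0.130
own y -0.7964407583978921
tab top n 4060 own min [-29.  -15.6  66.9] max [-3.3 12.5 80.4] med [-22.6  -1.5  72.4]
px [268 251] [342 384]
  return np.nanmean(a, axis, out=out, keepdims=keepdims)
Traceback (most recent call last):
  File "m3.py", line 11, in <module>
    q=O[s][k];print(n,k.sum(),np.nanmedian(q,0).round(1),np.nanmin(q,0).round(1),np.nanmax(q,0).round(1))
                                                         ~~~~~~~~~^^^^^
ValueError: zero-size array to reduction operation fmin which has no identity
```

View pics/s4.png

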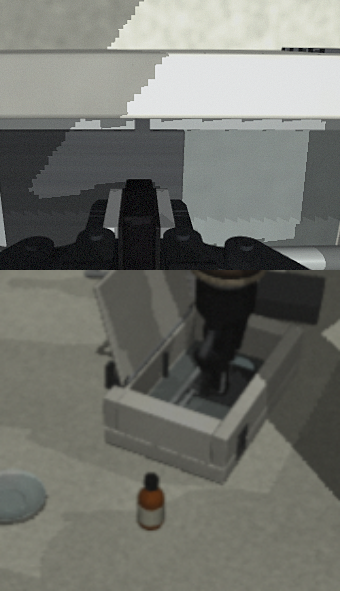

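Run:
```python
from h import *
for f in ('w3','w4'):
    A=np.load(f+'.npz');W=A['W'];g=A['px'].max(2).astype(int);d=W[...,:2]-C;O=np.dstack([d@ex,d@ey,W[...,2]])
    rib=(O[...,0]>-66)&(O[...,0]<-56)&(abs(O[...,1])<12)&(O[...,2]>35)&(O[...,2]<76)
    m=rib&(g<70) ;q=O[m];print(f,'rib',m.sum(),q[:,1].mean().round(2) if len(q) else 0,np.percentile(q[:,1],[5,95]) if len(q) else 0)
    rows=range(168,186,4) if f=='w3' else range(242,262,4)
    cols=(300,350) if f=='w3' else (285,360)
    for v in rows:
        print(v,'g',' '.join('%d'%x for x in g[v,cols[0]:cols[1]:2]))
        print('   y',' '.join('%.0f'%x for x in O[v,cols[0]:cols[1]:4,1]),' z',' '.join('%.0f'%x for x in O[v,cols[0]:cols[1]:4,2]))
    if f=='w4':
        v=186;print('ribrow',[(u,g[v,u],O[v,u].round(0).tolist()) for u in range(310,336,2)])
    # blade edge: blade (dark) vs floor on the front part
    for v in ((150,156) if f=='w3' else (200,215,225)): 
        r=[u for u in range(300,400) if abs(O[v,u,2]-33)<8]
        k=[u for u in r if g[v,u+2]-g[v,u-2]>45];print('blade edge',v,[(u,O[v,u].round(1).tolist()) for u in k[:6]])
```

```text
w3 rib 44 -0.94 [-6.68635338  7.07521013]
168 g 42 39 37 41 45 42 26 28 24 34 28 31 13 65 62 69 67 72 70 106 116 111 114 111 117
   y -50 -46 -42 -37 -33 -29 -25 -20 -16 -12 -7 -3 1  z 35 35 34 34 72 73 71 34 35 35 29 30 29
172 g 40 40 43 31 45 41 43 27 32 23 33 27 7 64 63 69 64 70 60 111 119 109 115 111 112
   y -50 -46 -42 -38 -33 -29 -25 -20 -16 -12 -7 -3 2  z 34 34 34 34 72 73 72 35 35 34 30 30 29
176 g 45 45 42 42 49 46 35 31 34 21 29 26 16 62 62 61 73 76 74 111 116 115 114 112 113
   y -50 -46 -42 -38 -33 nan -25 -20 -16 -12 -7 -3 2  z 35 34 35 33 72 nan 73 35 35 33 29 31 28
180 g 42 50 44 44 43 45 46 22 35 28 29 33 9 68 60 59 66 67 68 119 123 129 115 124 126
   y -51 -46 -42 -38 -33 -29 -25 -20 -16 -12 -7 -3 2  z 34 36 33 35 72 72 73 35 35 34 30 29 29
184 g 46 47 46 39 42 49 40 18 32 21 33 22 19 68 65 70 69 71 61 117 124 121 124 126 129
   y -51 -46 -42 -38 -33 -29 -25 -20 -16 -12 -7 -3 2  z 35 33 34 35 72 72 72 34 35 33 29 29 30
blade edge 150 [(337, [-38.4, -11.1, 34.8]), (338, [-37.8, -9.7, 29.8]), (339, [-37.6, -8.6, 28.5])]
blade edge 156 [(337, [-32.1, -11.0, 35.0]), (33
[... 1492 characters left out ...]
.0, 71.0]), (320, np.int64(79), [-61.0, -1.0, 70.0]), (322, np.int64(82), [-61.0, -0.0, 71.0]), (324, np.int64(83), [-61.0, 0.0, 70.0]), (326, np.int64(76), [-61.0, 1.0, 70.0]), (328, np.int64(73), [-61.0, 2.0, 71.0]), (330, np.int64(169), [-53.0, 4.0, 37.0]), (332, np.int64(175), [-53.0, 4.0, 37.0]), (334, np.int64(173), [-53.0, 5.0, 37.0])]
blade edge 200 [(363, [-46.3, 18.2, 33.7]), (364, [-44.7, 19.4, 28.0]), (365, [-45.1, 19.7, 29.6])]
blade edge 215 [(362, [-39.4, 18.0, 33.8]), (363, [-39.6, 18.4, 34.7]), (364, [-37.9, 19.5, 29.2]), (365, [-38.1, 19.9, 29.9])]
blade edge 225 [(362, [-34.8, 18.1, 34.3]), (363, [-32.8, 19.3, 28.6]), (364, [-32.9, 19.8, 28.8]), (365, [-33.0, 20.2, 29.3])]
```

The tab is 1.0 mm short of the front rib (-1.2 against -0.2). The blade edge moved 29.0 mm. I'll add 0.9 mm and recheck, including the lid and the neighbouring objects.

Run:
```python
from h import *
move_linear(own(-17,.2,61)+UP,20);dwell(.4);st('end')
A=shot('wrist');O=cloud(A);g=A['pixels'].max(2).astype(int);d=O[...,:2]-C;O=np.dstack([d@ex,d@ey,O[...,2]])
for v in (200,215,225): print('blade edge',[O[v,u].round(1).tolist() for u in range(340,400) if abs(O[v,u,2]-33)<8 and g[v,u+2]-g[v,u-2]>45][:3])
for v in (254,258,262):
    k=[u for u in range(290,350) if g[v,u]<45];y=[O[v,u,1] for u in (k[0],k[-1])];print('tab',k[0],k[-1],np.round(y,1),'mid %.1f'%np.mean(y))
v=186;k=[u for u in range(305,340) if g[v,u]<120];print('rib',k[0],k[-1],O[v,k[0],1].round(1),O[v,k[-1],1].round(1))
# lid lean and the neighbours, from top camera, before/after
T=shot('top');W1=cloud(T);W0=np.load('a.npz')['W'];p0=np.load('a.npz')['px'].astype(int);p1=T['pixels'].astype(int)
for n,(u,v,r) in dict(oil=(292,240,9),dish=(272,180,17),box=(486,220,22)).items():
    s=(slice(v-r,v+r),slice(u-r,u+r));print(n,'mean px diff',abs(p1[s]-p0[s]).mean().round(1),'depth diff',np.nanmedian(abs(W1[s]-W0[s])).round(2))
s=(slice(138,184),slice(452,510));print('water',abs(p1[s]-p0[s]).mean().round(1))
S=shot('side');WS=cloud(S);d=WS[...,:2]-C;Q=np.dstack([d@ex,d@ey,WS[...,2]])
m=(Q[...,0]>72)&(Q[...,0]<125)&(abs(Q[...,1])<100)&(Q[...,2]>110)&(Q[...,2]<215)
q=Q[m];c=np.polyfit(q[:,2],q[:,0],1);r=q[:,0]-np.polyval(c,q[:,2]);q=q[abs(r)<6];c=np.polyfit(q[:,2],q[:,0],1);print('lid lean deg',np.degrees(np.arctan(c[0])),len(q))
```

```text
end t 19.0 tcp [ 512.7 -113.   216.4] F [-2.4 -5.   6. ] M [-0.88  0.38 -0.07] op 0.129
blade edge [[-46.4, 19.1, 34.1], [-45.2, 20.1, 29.8], [-44.9, 20.7, 28.7]]
blade edge [[-39.8, 18.7, 35.2], [-38.8, 19.6, 32.1], [-37.9, 20.4, 29.3]]
blade edge [[-34.6, 19.1, 33.7], [-33.2, 20.0, 29.9], [-32.8, 20.7, 28.7]]
tab 302 335 [-7.2  6.2] mid -0.5
tab 302 336 [-7.   6.5] mid -0.3
tab 301 336 [-7.2  6.3] mid -0.4
rib 312 326 -2.6 2.0
oil mean px diff 43.7 depth diff 83.62
dish mean px diff 69.0 depth diff 0.43
box mean px diff 46.9 depth diff 294.81
water 60.6
lid lean deg 14.843888383449473 1893
```

The tab is now in line with the rib (-0.4 against -0.3) and the lid leans 14.8°. The top-view differences are large, probably from the arm covering things, so I'll look.

Run:
```python
from h import *
cv2.imwrite('pics/f1.png',np.vstack([shot('top')['pixels'][90:300,200:560],shot('side')['pixels'][60:300,180:540]]))
```

```text
(no output)
```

View pics/f1.png

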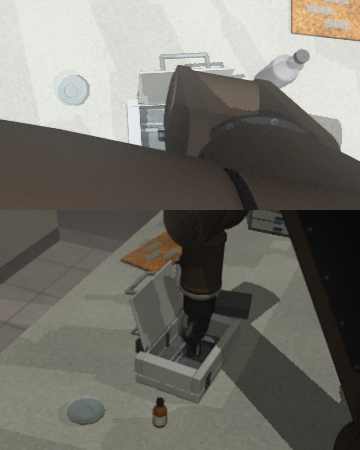

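The differences come from the arm covering the view and from changed brightness. The dish is still at (272,180), the water bottle is upright, the amber bottle and slide box stand in the side view, and the lid lies back. Handing in while holding.

Run:
```python
from h import *
st('before');job_done()
```

```text
before t 19.2 tcp [ 512.7 -113.   216.4] F [-1.9 -5.1  5.8] M [-0.79  0.35  0.01] op 0.129
the job is handed in; nothing more can be done
```

The lid is fully open on its stop and the shutter is held at about half travel with the fingers closed on its tab. I handed the job in at about 19 s on the robot's clock, with no verdict reported.

- **Lid:** I lifted it by the bar and pushed it back until the stop resisted with about 14 N. My last side-camera check gave a lean of 14.8°, against the 15° given.
- **Shutter:** The tab's middle read -0.4 mm and the front rib -0.3 mm, so they were in line. The blade edge moved 29.0 mm in the first slide and then about 0.9 mm more, roughly 30 mm in all. The force along the slide read 5.1 N, against the 5 N expected at half travel. The shutter never went past half-way.
- **Forces:** The highest reading was about 30 N at the wrist, while lifting the lid. About 6 N upward remained on the tool while it held the tab.
- **Neighbouring objects:** My numeric before-and-after comparison in the top view was no use, because the arm covered much of it and the brightness had changed. By eye, the dish, both bottles and the slide box look as they were. The slide box and the amber bottle could only be seen in the side view.

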